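# Shut the spice tube, untwist the ball mortar's dish and lift it out level

## Robot

A 6-joint arm with a two-finger parallel gripper is mounted at the origin on a cart in front of the work surface, level with it; the furniture and walls round the work are solid. World frame = base frame: x ahead of the robot, y to its left, z up, the work surface at z = 0. Lengths are in m, angles in rad, forces in N, time in s.
With the tool pointing down it reaches from about 0.25 to 0.775 m from the base axis. Payload 4 kg.
Tool frame: the origin (TCP) lies between the finger pads; the fingertips stand 25 mm ahead of it and the grasp point (between the pads) lies 6 mm ahead of it; z points along the fingers, y is the line along which they close (so a half turn about z gives the same grasp; the last joint's range is limited). The gripper opens to 94 mm and grips with 3 to 60 N. Pads are 16 mm wide; open, the fingers measure 119 mm over their backs; the gripper's body (75 mm by 177 mm) begins 78 mm behind the grasp point.
Start: joints at [1.245, 0.087, 1.371, -0, 1.684, -0.103], TCP at [0.122, 0.536, 0.231] pointing down, gripper open.
Joint ranges: [-3.1, 3.1], [-0.76, 2.03], [0.27, 2.55], [-1.08, 4.22], [0.17, 2.65], [-2.57, 2.57]. Speed limits (rad/s): [2.79, 2.79, 3.14, 3.14, 3.14, 3.14].

## Interface

Orientations are given as a 3x3 rotation matrix whose columns are the frame's x, y, z axes.
In Python, from plant import bot gives the robot as it stands. Calls block until the motion is done:
- bot.move_pose(position, orientation): joint-space move of the TCP to a pose.
- bot.move_linear(position, rotation=None, v=0.15, f_stop=None): straight line of the TCP; rotation=None keeps the orientation; v is the mean speed in m/s. With f_stop (N) it stops when the force on the tool has changed by that much, and returns True; else False.
- bot.movej(angles): joint-space move.
- bot.gripper_open() and bot.grab(grip_force=None): open the fingers fully, or close them until they stop; grip_force is the grip in N (None keeps the last).
- bot.dwell(seconds).
- bot.ik(position, orientation): joint angles nearest the present ones, or None.
- bot.get_image(name): name is "side" or "top" or "wrist"; returns a dict with "pixels" (480x640x3 uint8, red, green, blue), "z_map" (480x640 float32, m along the optical axis (not along the pixel's ray), 0 where there is no reading), "vfov" (degrees; the focal length in pixels is half the picture's height over the tangent of half this angle, whatever the lens; pixels are square), "cx", "cy" (the principal point, pixels), "world_from_camera" (4x4, takes a point from camera to world coordinates). Camera axes: x right, y up, looking along -z (the intrinsics and any distortion apply to the point x, -y, -z); pixel columns grow to the right and rows downward; lengths in m; the calibration is good to about 2 mm. A picture is of the moment at which its call begins.
A pose or a line that the arm cannot do raises bot.Unreachable and nothing moves.
- bot.sign_off(): hands the job in; it is judged then, once.
Readings, each from a call of its own:
- bot.read_clock(): time.
- bot.read_qpos(): joint angles.
- bot.read_dq(): joint speeds.
- bot.read_effort(): joint torques, N m.
- bot.read_tcp_pos(): TCP position.
- bot.read_eef_rot(): TCP orientation.
- bot.read_ft_force(): force on the tool from outside, world axes, zero at the start.
- bot.read_wrist_torque(): the same for the moment, N m.
- bot.read_grip_width(): finger opening in m.
- bot.read_gripper_force(): force on a finger pad.
Only numpy, scipy, OpenCV 4.12 (cv2) and the standard library are available. Lean on these libraries where they do the work, as an engineer would, in place of code of your own. Each camera call takes 0.05 s, during which the arm holds its last target. There are 200 camera calls.

## Task

The spice is ground. Press the open flip cap of the spice tube fully shut, then take the mortar's dish by its rim, give it a quarter turn anticlockwise (seen from above) to unlock it from its stand, with its ball staying in the middle, and lift it straight up. Finish still holding the dish, level and steady about 10 cm above its stand with the ball at rest in the middle; leave the other tubes shut and do not disturb the things around.

Things in the scene. Friction and masses are not known exactly. Their poses are not given: they have to be found in the camera images.
- stand: wooden stand of a ball mortar, fixed to the worktop by its suction foot: 92 mm across at the foot, 57 mm at the top, 52 mm high. Origin: centre of its underside; z up; -x is its front (a small steel stud marks it). The dish's round seat is 46 mm above the origin, with a keyhole along x for the bar. Fingers have room beside the dish down to z = 35 mm
- dish: loose white ceramic dish seated in the stand, round, outer diameter 62 mm, upright outer wall from 12 to 30 mm above the origin, about 0.2 kg. Origin: centre of its foot's underside, 46 mm above the stand's origin when seated; z up; x points to its pouring lip. A stem with a cross bar reaches 13 mm down into the stand and holds the dish down while locked.
- dish_lip (a point): outer end of the dish's pouring lip (9 mm wide, stands 5 mm out of the wall below the rim), 35 mm from the dish's axis, 29 mm above its origin. Locked (start): lip on the stand's +y side. Free: lip over the stand's front (-x), a quarter turn anticlockwise from above; hard stops just past both ends; it lifts out within about 5 degrees of free
- dish_floor (a point): middle of the dish's hollow inner floor, 11 mm above the dish's origin; the floor rises gently from 5 mm off the middle to the wall (27 mm off, 16 mm up)
- ball_center (a point): centre of the loose steel ball, 24 mm diameter, 55 g, that rests in the middle of the dish; it rolls easily, its top stands 5 mm above the rim
- rack: fixed wooden rack, 58 x 182 mm, 62 mm high, that holds three upright steel tubes in a row along its y, 54 mm apart. Origin: centre of its underside; z up; -x is its front
- tube_a: the tube whose cap stands open: steel, 28 mm diameter, fixed in the rack in any of the three places. Origin: centre of its underside, 12 mm above the worktop; shut cap's top 97 mm above the origin; z up; -x is its front, the cap's hinge is at its back (+x)
- tube_b: a tube like tube_a, its cap is shut
- tube_c: a tube like tube_a, its cap is shut
- cap_a (a joint): black round flip cap (30 mm across, 7 mm thick, thumb tab 8 mm long at the front) of tube_a: 0 = shut flush, grows as it opens upward and back, at most 2.3; starts open, 1.7 to 2.1, standing up and leaning back; the stiff hinge stays where it is left and closes under about 4 N on the middle of the cap
- cap_b (a joint): black round flip cap (30 mm across, 7 mm thick, thumb tab 8 mm long at the front) of tube_b: 0 = shut flush, grows as it opens upward and back, at most 2.3; starts shut; the stiff hinge stays where it is left and closes under about 4 N on the middle of the cap
- cap_c (a joint): black round flip cap (30 mm across, 7 mm thick, thumb tab 8 mm long at the front) of tube_c: 0 = shut flush, grows as it opens upward and back, at most 2.3; starts shut; the stiff hinge stays where it is left and closes under about 4 N on the middle of the cap
- cap_a_hinge (a point): hinge line of tube_a's cap (runs along the tube's y), 16 mm behind the tube's axis and 90 mm above its origin
- cap_a_top (a point): middle of the outer face of tube_a's cap, 16 mm from the hinge line and 7 mm off it
- jar: loose bystander: glass jar with a screw lid, 60 mm diameter, 80 mm high. Origin: centre of its underside
- small_mug: loose bystander: small mug, 62 x 89 mm with its handle, 52 mm high. Origin: centre of its underside
- shaker: loose bystander: spice jar with a screw lid, 46 mm diameter, 99 mm high. Origin: centre of its underside
Mind the look-alikes: they are no part of the job. Of the things shaped like the part that bears ball_center, the bare steel one is meant.

How it is judged:
On the way, in this order (a step that is already met when the one before it is completed fails the run):
1. the open cap is pressed fully shut (value of joint each of cap_a, cap_b, cap_c below 0.1 rad), for 0.2 s.
2. the dish is turned a quarter turn in its seat, ball in the middle (angle between the x axis of dish and the x axis of stand, either way round below 0.12 rad and z of dish in the frame of stand below 0.052 m and horizontal distance between ball_center and dish_floor below 0.007 m), for 0.1 s.
At the end, for the whole second after the job is handed in: All three caps are shut (below 0.1 rad). The dish is held in the fingers 60 to 160 mm above its seat and within 40 mm of the stand's axis, touching the stand no more, within 5 degrees of level and still, and the ball rests in it within 7 mm of the middle (all of step 1 and horizontal distance between ball_center and dish_floor below 0.007 m and z of ball_center in the frame of dish between 0.02 and 0.027 m and z of dish in the frame of stand between 0.106 and 0.206 m and horizontal distance between dish and stand below 0.04 m and angle between dish's own z axis and vertical below 0.09 rad and contact force between the fingers and dish above 1 N and contact force between dish and stand below 0.05 N and linear speed of dish below 0.02 m/s and linear speed of ball below 0.03 m/s); the arm keeps its last pose, push and grip.
It fails at once if the glass jar is shifted by more than 20 mm or tipped over (distance of jar from where it was at the start of the episode above 0.02 m or angle between jar's own z axis and vertical above 0.3 rad).
It fails at once if the small mug is shifted by more than 20 mm or tipped over (distance of small_mug from where it was at the start of the episode above 0.02 m or angle between small_mug's own z axis and vertical above 0.3 rad).
It fails at once if the spice jar is shifted by more than 20 mm or tipped over (distance of shaker from where it was at the start of the episode above 0.02 m or angle between shaker's own z axis and vertical above 0.3 rad).
It fails at once if the ball rolls more than 11 mm off the middle of the dish (horizontal distance between ball_center and dish_floor above 0.011 m).
It fails at once if one of the two shut caps is opened (value of joint any of cap_b, cap_c above 0.2 rad).
It also fails if it takes over 59 s, if anything falls off the work surface, if the arm or the gripper's body presses on something with over 40 N, if the wrist force passes 120 N, or if a joint passes its speed limit or range.

## Working session

There is one attempt and no reset: what is moved stays moved. The work goes in short steps, each a Python script; the robot and the scene stay as the last script left them, time stands still between calls to the robot, and variables do not carry over. Pictures are saved under pics/ and viewed, at most 10 in all, crops included, and the job is handed in when it is done.

```bash
mkdir -p pics; ls; cat > h.py <<'E'
import numpy as np, cv2, pickle
from plant import bot
def snap(n,f):
    d=bot.get_image(n); cv2.imwrite('pics/'+f+'.png',d['pixels'][:,:,::-1]); pickle.dump(dict(d),open('pics/'+f+'.pkl','wb')); return d
def load(f): return pickle.load(open('pics/'+f+'.pkl','rb'))
def cloud(d):
    H,W=d['z_map'].shape; f=H/2/np.tan(np.radians(d['vfov'])/2)
    u,v=np.meshgrid(np.arange(W),np.arange(H)); z=d['z_map'].astype(float)
    P=np.stack([(u-d['cx'])/f*z,-(v-d['cy'])/f*z,-z],-1)
    T=np.array(d['world_from_camera']); P=P@T[:3,:3].T+T[:3,3]; P[z==0]=np.nan; return P
E
python3 - <<'E'
from h import *
for n in('side','top','wrist'):
    d=snap(n,n+'0'); print(n,[k for k in d],d['vfov'],d['cx'],d['cy'],np.round(d['world_from_camera'],3).tolist(),(d['z_map']==0).mean())
print(bot.read_clock(),np.round(bot.read_eef_rot(),3).tolist())
E
```

```text
pics
side ['pixels', 'z_map', 'vfov', 'cx', 'cy', 'world_from_camera'] 49.57311141924431 316.176197830524 237.54579173770946 [[-0.999, 0.044, -0.021, 0.486], [-0.043, -0.61, 0.791, 0.752], [0.022, 0.791, 0.612, 0.641], [0.0, 0.0, 0.0, 1.0]] 0.0039713541666666664
top ['pixels', 'z_map', 'vfov', 'cx', 'cy', 'world_from_camera'] 42.37497439152438 325.97129126257215 249.53246823063907 [[-0.017, 0.987, -0.162, 0.335], [-1.0, -0.017, 0.003, 0.045], [0.0, 0.162, 0.987, 1.074], [0.0, 0.0, 0.0, 1.0]] 0.004000651041666667
wrist ['pixels', 'z_map', 'vfov', 'cx', 'cy', 'world_from_camera'] 63.842132533500894 316.3030175259686 241.24533716177223 [[0.221, -0.948, -0.229, 0.056], [0.975, 0.214, 0.054, 0.551], [-0.002, -0.235, 0.972, 0.385], [0.0, 0.0, 0.0, 1.0]] 0.004166666666666667
0.15 [[-0.975, 0.221, -0.001], [0.221, 0.975, -0.002], [0.0, -0.002, -1.0]]
```

View pics/top0.png

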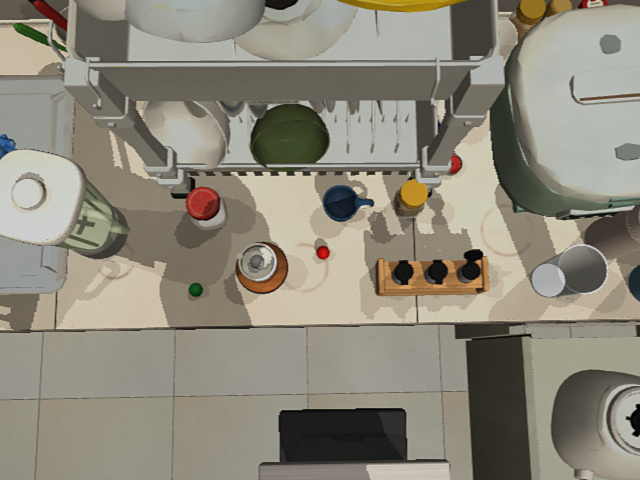

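View pics/side0.png

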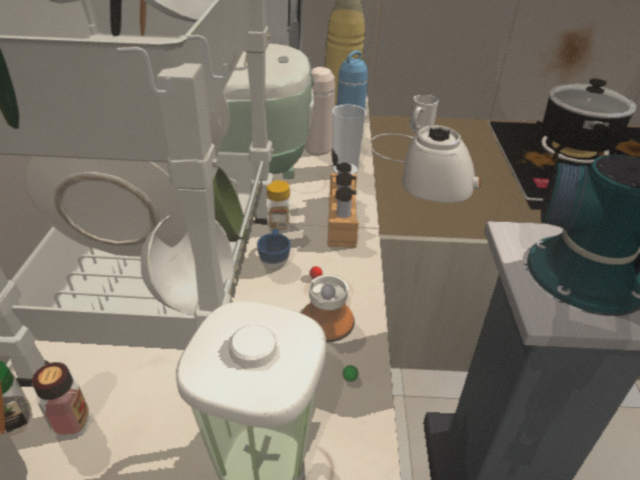

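The top view shows the mortar at about (260,265), with the steel ball in its white dish. The rack is at (432,275), with tubes at (403,271), (437,271) and (471,270); the right one's cap seems to stand open, at (474,255). The bystanders are the jar (205,207), the mug (342,203) and the shaker (411,198).

Ball candidates are the steel one (257,262), green (195,290) and red (323,253). The bare steel one in the dish fits. I'll enlarge a crop to confirm.

```bash
python3 - <<'E'
from h import *
d=load('top0'); im=d['pixels'][:,:,::-1]
a=cv2.resize(im[230:305,220:300],None,fx=5,fy=5,interpolation=2); b=cv2.resize(im[235:305,370:495],None,fx=3,fy=3,interpolation=2)
o=np.zeros((375,800,3),np.uint8); o[:,:400]=a; o[:b.shape[0],410:410+b.shape[1]]=b
s=load('side0'); c=cv2.resize(s['pixels'][140:250,310:375,::-1],None,fx=1.5,fy=1.5); o[210:375,420:420+c.shape[1]]=c[:165]
c=cv2.resize(s['pixels'][265:345,295:365,::-1],None,fx=2,fy=2); o[212:372,560:560+c.shape[1]]=c[:160]
cv2.imwrite('pics/crop1.png',o)
P=cloud(d)
for n,(u,v) in dict(ball=(257,262),lcap=(403,271),mcap=(437,271),rtube=(471,271),rcap=(474,255),jar=(205,200),mug=(342,203),shk=(411,190)).items(): print(n,np.round(P[v,u],4))
Q=cloud(s)
# mortar points
m=(P[...,0]>.2)&(P[...,0]<.45)
x0=P[262,257]; near=np.hypot(P[...,0]-x0[0],P[...,1]-x0[1])<.07
for lo,hi in((.055,.068),(.068,.074),(.074,.08),(.08,.1)):
    k=near&(P[...,2]>lo)&(P[...,2]<hi); print(lo,k.sum(),np.round(np.nanmean(P[k],0),4),np.round(np.nanmin(P[k],0),4),np.round(np.nanmax(P[k],0),4))
E
```

```text
ball [0.4798 0.155  0.0786]
lcap [ 0.4573 -0.0778  0.1081]
mcap [ 0.4566 -0.1316  0.1065]
rtube [ 0.4564 -0.1865  0.1006]
rcap [ 0.4784 -0.187   0.124 ]
jar [0.585  0.2411 0.0777]
mug [0.5929 0.0126 0.0077]
shk [ 0.5898 -0.0965  0.1019]
0.055 663 [0.4821 0.1562 0.0607] [0.4505 0.125  0.0551] [0.5089 0.1829 0.0679]
0.068 114 [0.4828 0.1581 0.0717] [0.4512 0.1265 0.068 ] [0.5122 0.1884 0.074 ]
0.074 360 [0.4818 0.1575 0.0767] [0.4504 0.1258 0.074 ] [0.5117 0.1896 0.0799]
0.08 34 [0.4815 0.1543 0.0813] [0.4534 0.1255 0.08  ] [0.5091 0.1646 0.0843]
```

View pics/crop1.png

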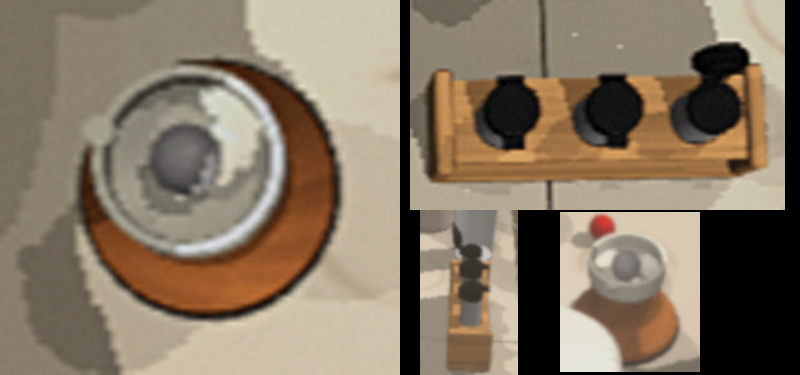

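The crop confirms the steel ball sits mid-dish, with the lip on the +y side at crop (95,130). The right-hand tube's cap stands open, which makes it tube_a. Next I'll check clearance, then move to a wrist view.

```bash
python3 - <<'E'
from h import *
C=np.concatenate([cloud(load(n+'0')).reshape(-1,3) for n in('top','side')])
C=C[~np.isnan(C[:,0])]
C=C[(C[:,0]>.2)]
for y in np.arange(-.5,.6,.05):
    k=C[(abs(C[:,1]-y-.025)<.025)]
    print('y %.2f..%.2f'%(y,y+.05),[ (round(np.percentile(q[:,0],1),3) if len(q:=k[(k[:,2]>a)&(k[:,2]<b)])>8 else None) for a,b in((.12,.18),(.18,.25),(.25,.35),(.35,.6))])
r=C[(C[:,2]>.055)&(C[:,2]<.068)&(abs(C[:,1]+.13)<.12)&(abs(C[:,0]-.46)<.06)]
print(np.round([r.min(0),r.max(0)],3),cv2.minAreaRect((r[:,:2]*1000).astype(np.float32)))
# tests
R=np.array([[1,0,0],[0,-1,0],[0,0,-1.]])
for a in np.radians(range(-180,180,30)):
    c,s=np.cos(a),np.sin(a); Rz=np.array([[c,-s,0],[s,c,0],[0,0,1]])@R
    f=lambda p:(lambda q:None if q is None else np.round(q,2).tolist())(bot.ik(p,Rz))
    print(round(np.degrees(a)),f([.42,.157,.25]),f([.48,.157,.06]),f([.48,-.187,.15]))
E
```

```text
y -0.50..-0.45 [np.float64(0.409), np.float64(0.414), np.float64(0.588), None]
y -0.45..-0.40 [np.float64(0.484), np.float64(0.488), np.float64(0.57), None]
y -0.40..-0.35 [np.float64(0.416), np.float64(0.535), np.float64(0.581), None]
y -0.35..-0.30 [np.float64(0.414), np.float64(0.537), np.float64(0.58), None]
y -0.30..-0.25 [np.float64(0.546), np.float64(0.548), np.float64(0.587), None]
y -0.25..-0.20 [np.float64(0.592), np.float64(0.592), None, None]
y -0.20..-0.15 [np.float64(0.472), None, None, None]
y -0.15..-0.10 [np.float64(0.598), np.float64(0.607), np.float64(0.606), np.float64(0.6)]
y -0.10..-0.05 [np.float64(0.614), None, None, np.float64(0.595)]
y -0.05..-0.00 [np.float64(0.614), np.float64(0.661), np.float64(0.655), np.float64(0.617)]
y -0.00..0.05 [np.float64(0.615), np.float64(0.645), np.float64(0.66), np.float64(0.618)]
y 0.05..0.10 [np.float64(0.616), np.float64(0.657), np.float64(0.679), np.float64(0.616)]
y 0.10..0.15 [np.float64(0.616), np.float64(0.627), np.float64(0.651), np.float64(0.606)]
y 0.15..0.20 [np.float64(0.618), np.float64(0.621), np.float64(0.661),
[... 1263 characters left out ...]
.61]
0 [0.23, -0.14, 1.56, -0.0, 1.73, 1.8] [0.2, 0.09, 1.72, -0.0, 1.34, 1.77] [-0.48, 0.04, 1.58, -0.0, 1.52, 1.09]
30 [0.23, -0.14, 1.56, -0.0, 1.73, 1.28] [0.2, 0.09, 1.72, -0.0, 1.34, 1.25] [-0.48, 0.04, 1.58, -0.0, 1.52, 0.57]
60 [0.23, -0.14, 1.56, -0.0, 1.73, 0.75] [0.2, 0.09, 1.72, -0.0, 1.34, 0.73] [-0.48, 0.04, 1.58, -0.0, 1.52, 0.04]
90 [0.23, -0.14, 1.56, -0.0, 1.73, 0.23] [0.2, 0.09, 1.72, -0.0, 1.34, 0.2] [-0.48, 0.04, 1.58, -0.0, 1.52, -0.48]
120 [0.23, -0.14, 1.56, -0.0, 1.73, -0.29] [0.2, 0.09, 1.72, -0.0, 1.34, -0.32] [-0.48, 0.04, 1.58, -0.0, 1.52, -1.01]
150 [0.23, -0.14, 1.56, -0.0, 1.73, -0.82] [0.2, 0.09, 1.72, -0.0, 1.34, -0.84] [-0.48, 0.04, 1.58, -0.0, 1.52, -1.53]
```

```bash
cat >> h.py <<'E'
def Rot(deg):
    a=np.radians(deg); c,s=np.cos(a),np.sin(a)
    return np.array([[c,s,0],[s,-c,0],[0,0,-1.]])
def plane(d,u,v,z):
    f=240/np.tan(np.radians(d['vfov'])/2); T=np.array(d['world_from_camera'])
    r=T[:3,:3]@np.array([(u-d['cx'])/f,-(v-d['cy'])/f,-1]); return T[:3,3]+r*(z-T[2,3])/r[2]
E
python3 - <<'E'
from h import *
bot.move_pose([.30,.25,.30],Rot(180))
bot.move_pose([.45,.157,.24],Rot(180)); bot.dwell(.2)
a=snap('wrist','w1')
bot.move_pose([.42,-.187,.26],Rot(180)); bot.dwell(.2)
b=snap('wrist','w2'); print(bot.read_clock())
cv2.imwrite('pics/w12.png',cv2.resize(np.hstack([a['pixels'],b['pixels']])[:,:,::-1],(800,300),interpolation=3))
E
```

```text
4.025
```

View pics/w12.png

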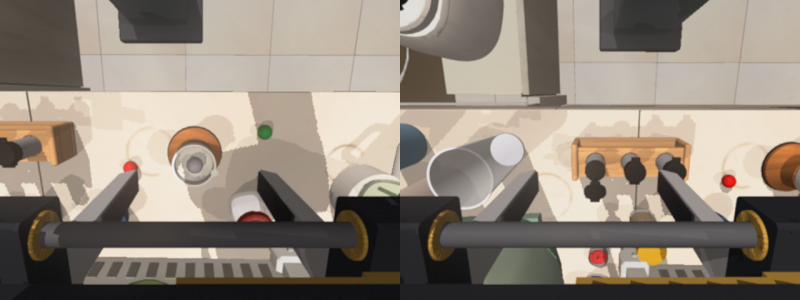

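The left half of the picture is the mortar at full-image (310,258). The right half is the rack, with tube_a at (955/2+…), full (313,262), and its open cap leaning back at (310,300). I'll measure from the depth maps.

```bash
python3 - <<'E'
from h import *
from scipy.optimize import least_squares
for n in('w1','top0'):
    d=load(n); P=cloud(d); c0=np.array([.482,.157])
    k=(np.hypot(P[...,0]-c0[0],P[...,1]-c0[1])<.05)&(P[...,2]>.07)&(P[...,2]<.084)
    p=P[k]; r=np.hypot(*(p[:,:2]-c0).T); p=p[r>.022]
    q=p
    for i in range(6):
        s=least_squares(lambda x:np.hypot(q[:,0]-x[0],q[:,1]-x[1])-x[2],[*c0,.03],loss='soft_l1',f_scale=.001).x
        rr=np.hypot(*(p[:,:2]-s[:2]).T); q=p[abs(rr-s[2])<.004]
    lip=p[rr>.0325]; dl=lip[:,:2].mean(0)-s[:2] if len(lip) else [0,0]
    print(n,np.round(s,4),'zrim',np.round(np.percentile(q[:,2],[10,50,90]),4),'lip',len(lip),np.degrees(np.arctan2(dl[1],dl[0])),np.linalg.norm(dl), np.round(rr.max(),4))
    b=P[(np.hypot(P[...,0]-s[0],P[...,1]-s[1])<.009)&(P[...,2]>.065)]; print(' ball pts',np.round(b.mean(0),4),b[:,2].max())
    st=P[(np.hypot(P[...,0]-s[0],P[...,1]-s[1])<.055)&(P[...,2]>.004)&(P[...,2]<.02)]
    print(' foot',np.round(st.min(0),3),np.round(st.max(0),3), (np.round(least_squares(lambda x:np.hypot(st[:,0]-x[0],st[:,1]-x[1])-.046+st[:,2]*.3,s[:2],loss='soft_l1',f_scale=.001).x,4)))
for n in('w2','top0','side0'):
    d=load(n); P=cloud(d); m=(abs(P[...,1]+.187)<.025)&(abs(P[...,0]-.48)<.06)&(P[...,2]>.1)&(P[...,2]<.16)
    q=P[m]; print(n,len(q))
    for lo in np.arange(.1,.15,.005):
        t=q[(q[:,2]>=lo)&(q[:,2]<lo+.005)]
        if len(t)>2: print('  z%.3f'%lo,len(t),'x',np.round([t[:,0].min(),t[:,0].mean(),t[:,0].max()],4),'y',np.round([t[:,1].min(),t[:,1].max()],4))
d=load('w1'); cv2.imwrite('pics/c2.png',cv2.resize(d['pixels'][190:310,240:380,::-1],None,fx=5,fy=5,interpolation=2))
E
```

```text
w1 [0.4806 0.1525 0.0289] zrim [0.0731 0.0773 0.0785] lip 36 69.73901431402238 0.03389870521035019 0.036
 ball pts [0.4799 0.1525 0.08  ] 0.08318467998608187
 foot [0.436 0.104 0.004] [0.508 0.198 0.02 ] [0.4823 0.1523]
top0 [0.4811 0.1557 0.029 ] zrim [0.073  0.0759 0.0782] lip 11 70.71296450298513 0.03410961585082199 0.0353
 ball pts [0.481  0.1553 0.0786] 0.08427549815974433
 foot [0.429 0.107 0.004] [0.535 0.201 0.02 ] [0.4826 0.157 ]
w2 1747
  z0.100 889 x [0.4431 0.4577 0.4749] y [-0.204  -0.1766]
  z0.105 49 x [0.4719 0.4738 0.4757] y [-0.1996 -0.1793]
  z0.110 53 x [0.4714 0.4745 0.4765] y [-0.2028 -0.1768]
  z0.115 115 x [0.4713 0.4745 0.478 ] y [-0.2043 -0.1761]
  z0.120 160 x [0.4725 0.4762 0.4839] y [-0.2048 -0.1762]
  z0.125 241 x [0.4736 0.4785 0.4852] y [-0.2031 -0.1771]
  z0.130 146 x [0.4784 0.4811 0.4851] y [-0.1996 -0.1813]
  z0.135 88 x [0.4819 0.4836 0.4861] y [-0.1963 -0.1845]
  z0.140 6 x [0.4831 0.484  0.4849] y [-0.1938 -0.1853]
top0 380
  z0.100 191 x [0.4437 0.4581 0.4736] y [-0.1992 -0.172 ]
  z0.105 8 x [0.4462 0.4691 0.476 ] y [-0.1983 -0.1745]
  z0.110 
[... 152 characters left out ...]
 -0.1721]
  z0.125 48 x [0.475  0.4806 0.486 ] y [-0.1978 -0.1743]
  z0.130 20 x [0.4801 0.4818 0.4861] y [-0.1949 -0.1779]
  z0.135 18 x [0.4825 0.4844 0.4858] y [-0.1924 -0.1811]
side0 177
  z0.100 89 x [0.4424 0.4562 0.4734] y [-0.2081 -0.1739]
  z0.105 10 x [0.453  0.4668 0.4777] y [-0.1977 -0.1805]
  z0.110 7 x [0.47   0.475  0.4799] y [-0.1913 -0.1769]
  z0.115 11 x [0.4699 0.4751 0.4801] y [-0.1932 -0.1752]
  z0.120 14 x [0.4722 0.477  0.4824] y [-0.1859 -0.1756]
  z0.125 25 x [0.4725 0.4771 0.4827] y [-0.2032 -0.1723]
  z0.130 12 x [0.4787 0.4805 0.4829] y [-0.1971 -0.1794]
  z0.135 6 x [0.481  0.4821 0.4832] y [-0.1915 -0.1834]
  z0.140 3 x [0.4813 0.4826 0.4834] y [-0.1944 -0.1899]
```

View pics/c2.png

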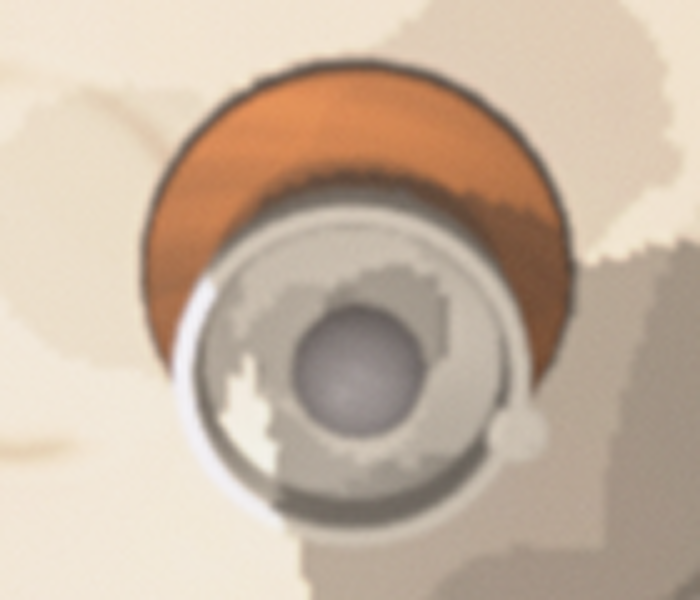

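Lip direction is about 70°, so stand yaw is about −20°, and the dish centre is about (.481,.154). The rim at 76–77 mm and ball top at 80–83 mm match the given sizes. The cap's hinge is about (.474,−.188,.102). Now I'll close the cap with shut fingers.

```bash
python3 - <<'E'
from h import *
bot.grab(10); R=Rot(168)
h=np.array([.474,-.188,.102])
def p(t,s=.018,o=.007): return h+[ -s*np.cos(t)+o*np.sin(t)+.009,0,s*np.sin(t)+o*np.cos(t)+.025]
bot.move_pose([.503,-.188,.24],R)
s=p(2.1); s[0]=.505
print(bot.move_linear(s,v=.12,f_stop=12), bot.read_ft_force())
for t in np.arange(2.1,-.01,-.21):
    q=p(t)
    if bot.move_linear(q,v=.06,f_stop=30): print('stop',t,bot.read_tcp_pos(),bot.read_ft_force())
print(bot.read_tcp_pos(),bot.read_ft_force(),bot.read_clock())
q=bot.read_tcp_pos(); q=np.array([.458,-.188,h[2]+.007+.025+.008])
bot.move_linear(np.array([bot.read_tcp_pos()[0],-.188,q[2]]),v=.06)
bot.move_linear(q,v=.06)
print(bot.move_linear(q-[0,0,.015],v=.02,f_stop=20),bot.read_tcp_pos(),bot.read_ft_force())
bot.dwell(.3)
bot.move_linear([.44,-.188,.24],v=.12)
bot.gripper_open()
d=snap('top','t3'); print(bot.read_clock())
P=cloud(d); 
for n,(u,v) in dict(l=(403,271),m=(437,271),r=(471,271)).items(): print(n,np.round(P[v-4:v+5:4,u],4).tolist())
cv2.imwrite('pics/c3.png',cv2.resize(d['pixels'][225:310,370:495,::-1],None,fx=4,fy=4))
E
```

```text
False [ 0.00755379  0.053643   -0.47207345]
[ 0.4643957  -0.18807193  0.13420852] [-1.58137347 -0.13870297  5.37119888] 9.6333
True [ 0.45816784 -0.18804577  0.13426714] [-1.07160165  0.28005783  5.01347613]
13.575
l [[0.4637, -0.0782, 0.1076], [0.4574, -0.0779, 0.1075], [0.4507, -0.0773, 0.1103]]
m [[0.4624, -0.1311, 0.1106], [0.456, -0.1308, 0.111], [0.4502, -0.1312, 0.1069]]
r [[0.43, -0.1272, 0.3507], [0.427, -0.1304, 0.3362], [0.4222, -0.1301, 0.3364]]
```

```bash
python3 - <<'E'
from h import *
from scipy.optimize import least_squares
P=cloud(load('side0')); c0=np.array([.481,.154])
k=(np.hypot(P[...,0]-c0[0],P[...,1]-c0[1])<.045)&(P[...,2]>.07)&(P[...,2]<.084); p=P[k]; r=np.hypot(*(p[:,:2]-c0).T); q=p[(r>.022)&(r<.034)]
print(np.round(least_squares(lambda x:np.hypot(q[:,0]-x[0],q[:,1]-x[1])-.029,c0,loss='soft_l1',f_scale=.001).x,4),len(q))
E
```

```text
[0.4798 0.1531] 450
```

```bash
python3 - <<'E'
from h import *
bot.move_pose([.4805,.1538,.19],Rot(70)); bot.dwell(.2)
d=snap('top','t4'); s=snap('side','s4')
P=cloud(d)
for n,(u,v) in dict(l=(403,271),m=(437,271),r=(471,271)).items(): print(n,np.round(P[v-4:v+5:4,u],4).tolist())
print((P[(abs(P[...,1]+.187)<.025)&(abs(P[...,0]-.47)<.05)&(P[...,2]>.05)][:,2]).max(), bot.read_clock(),bot.read_tcp_pos(),np.round(bot.read_qpos(),2))
o=np.hstack([cv2.resize(d['pixels'][230:310,370:495],(400,256),interpolation=2),cv2.resize(s['pixels'][200:360,250:420],(400,376))[:256]])
o=np.zeros((376,800,3),np.uint8); o[:256,:400]=cv2.resize(d['pixels'][230:310,370:495],(400,256)); o[:,400:]=cv2.resize(s['pixels'][200:360,250:420],(400,376))
cv2.imwrite('pics/c4.png',o[:,:,::-1])
E
```

```text
l [[0.4637, -0.0782, 0.1074], [0.4572, -0.0777, 0.1089], [0.4511, -0.0778, 0.1069]]
m [[0.4627, -0.1316, 0.108], [0.4566, -0.1316, 0.1066], [0.4501, -0.1311, 0.1078]]
r [[0.4616, -0.1847, 0.1098], [0.4554, -0.1847, 0.1082], [0.4493, -0.1848, 0.1066]]
0.11395396074279862 15.9583 [0.48058014 0.15356502 0.19003519] [ 0.2  -0.    1.54 -0.    1.6   0.55]
```

View pics/c4.png

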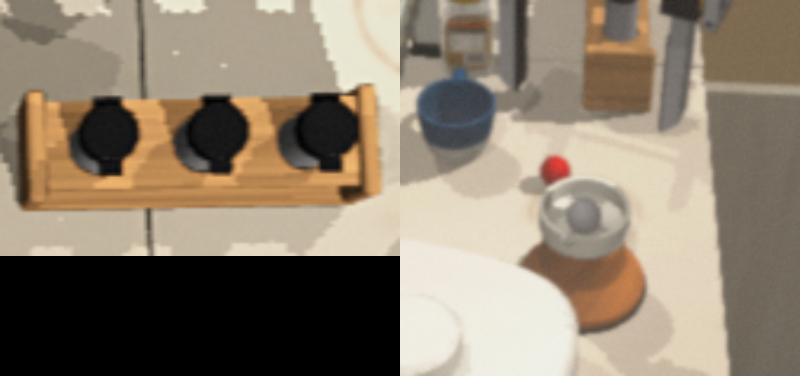

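All three caps are shut, level at about 108 mm. Now I'll grasp the dish.

```bash
python3 - <<'E'
from h import *
print(bot.move_linear([.4805,.1538,.073],v=.06,f_stop=5),bot.read_tcp_pos()); bot.dwell(.2)
f0=bot.read_ft_force(); print(f0)
bot.grab(10); bot.dwell(.4)
R=bot.read_eef_rot()
print(bot.read_grip_width(),bot.read_gripper_force(),'df tool',np.round(R.T@(np.array(bot.read_ft_force())-f0),2),bot.read_wrist_torque(),bot.read_tcp_pos(),bot.read_clock())
d=snap('side','s5'); P=cloud(d)
s=d['pixels']; cv2.imwrite('pics/c5.png',cv2.resize(s[255:355,280:380,::-1],None,fx=5,fy=5))
E
```

```text
False [0.48075628 0.15385699 0.07338985]
[-0.23386961 -0.35902796 -0.40967099]
0.06206251326430258 9.999983733287081 df tool [0.77 0.28 0.3 ] [-0.16858038  0.00065728 -0.03236515] [0.48058983 0.15376435 0.07300348] 19.2583
```

View pics/c5.png

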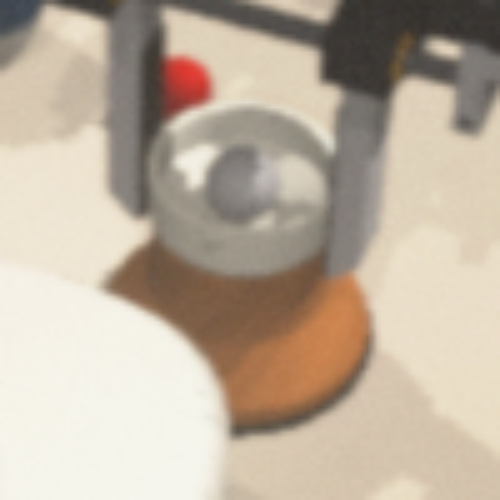

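The pads straddle the dish at 62 mm width with small side forces, and the ball is central. I'll tighten the grip and turn in steps.

```bash
python3 - <<'E'
from h import *
bot.grab(25); bot.dwell(.2)
c=np.array([.4806,.1538,.073])
for a in range(79,161,9):
    t=bot.read_clock(); bot.move_linear(c,Rot(a)); bot.dwell(.05)
    f=np.array(bot.read_ft_force()); m=bot.read_wrist_torque()
    print(a,round(bot.read_clock()-t,2),np.round(f,2),np.round(m,3),np.round(bot.read_tcp_pos(),4),round(bot.read_grip_width(),4))
    if np.linalg.norm(f)>12: break
d=snap('side','s6'); cv2.imwrite('pics/c6.png',cv2.resize(d['pixels'][255:355,280:380,::-1],None,fx=5,fy=5)); print(bot.read_clock())
E
```

```text
79 0.36 [-0.33 -0.34  0.41] [-0.04   0.084  0.005] [0.4803 0.1539 0.073 ] 0.062
88 0.36 [ 0.25 -0.07 -0.49] [-0.012  0.11  -0.   ] [0.4805 0.1539 0.073 ] 0.0619
97 0.36 [-0.26  0.41 -0.19] [-0.037  0.048 -0.062] [0.4806 0.1538 0.073 ] 0.0616
106 0.36 [ 0.55 -0.05  0.79] [-0.086  0.075  0.036] [0.4806 0.1538 0.073 ] 0.0617
115 0.36 [-0.3  -0.29  0.49] [ 0.001  0.057 -0.02 ] [0.4806 0.1538 0.073 ] 0.0616
124 0.36 [ 0.   -0.53 -0.21] [-0.021  0.088  0.012] [0.4806 0.1538 0.073 ] 0.0619
133 0.36 [0.36 0.45 0.17] [-0.033  0.038 -0.018] [0.4806 0.1538 0.073 ] 0.0621
142 0.36 [-0.39  0.17  0.24] [-0.099  0.087  0.026] [0.4806 0.1538 0.073 ] 0.0619
151 0.36 [-0.08  0.39  1.  ] [-0.08   0.072 -0.074] [0.4806 0.1538 0.073 ] 0.0616
160 0.36 [ 0.11 -0.01  0.08] [-0.05   0.021  0.032] [0.4806 0.1538 0.073 ] 0.0617
23.3583
```

View pics/c6.png

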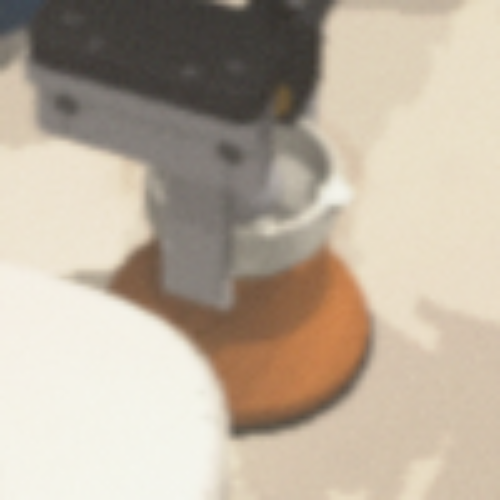

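The dish turned with the lip now toward −x, and there was no slip torque. I'll probe gently for the stop to pin down the free angle.

```bash
python3 - <<'E'
from h import *
c=np.array([.4806,.1538,.073])
for a in (162,164,166,168):
    bot.move_linear(c,Rot(a)); 
    m=[]
    for i in range(5): bot.dwell(.04); m.append(bot.read_wrist_torque()[2])
    print(a,np.round(np.mean(m),3))
    if abs(np.mean(m))>.15: break
d=snap('top','t7'); P=cloud(d)
p=P[(np.hypot(P[...,0]-.4806,P[...,1]-.1545)<.045)&(P[...,2]>.068)&(P[...,2]<.079)]
r=p[:,:2]-[.481,.1555]; k=np.hypot(*r.T)>.0325; print(k.sum(),np.round(np.degrees(np.arctan2(r[k,1],r[k,0])),0),bot.read_clock())
E
```

```text
162 -0.033
164 0.012
166 -0.011
168 -0.074
6 [163. 166. 164. 167. 170. 172.] 25.2417
```

```bash
python3 - <<'E'
from h import *
c=np.array([.4806,.1538,.073])
bot.move_linear(c,Rot(163)); bot.dwell(.4)
print(bot.read_ft_force())
r=bot.move_linear(c+[0,0,.006],v=.01,f_stop=6); bot.dwell(.2)
print(r,bot.read_tcp_pos(),bot.read_ft_force(),bot.read_grip_width(),bot.read_clock())
E
```

```text
[-0.82802024 -0.9536746   1.11336613]
False [0.48061139 0.15385172 0.07898973] [ 0.07632203  0.24819453 -2.48384927] 0.06169615782130005 26.8417
```

It carries −2.5 N, which is the dish plus ball weight, so it's free. I'll continue lifting slowly.

```bash
python3 - <<'E'
from h import *
c=np.array([.4806,.1538,.073])
r=bot.move_linear(c+[0,0,.025],v=.02,f_stop=6); print(r,bot.read_ft_force(),bot.read_tcp_pos())
if not r:
    print(bot.move_linear(c+[0,0,.10],v=.04,f_stop=10)); bot.dwell(1.5)
    print(bot.read_tcp_pos(),bot.read_ft_force(),bot.read_grip_width(),bot.read_gripper_force(),bot.read_clock())
d=snap('side','s8'); t=snap('top','t8')
o=np.zeros((400,800,3),np.uint8); o[:,:400]=cv2.resize(d['pixels'][200:360,260:420,::-1],(400,400)); o[:,400:]=cv2.resize(t['pixels'][170:310,200:340,::-1],(400,400)); cv2.imwrite('pics/c8.png',o)
P=cloud(t); q=P[(np.hypot(P[...,0]-.48,P[...,1]-.155)<.05)&(P[...,2]>.16)&(P[...,2]<.19)]; print(len(q),np.round(np.median(q,0),3) if len(q) else '')
E
```

```text
False [ 0.04768669  0.2341883  -1.97373883] [0.4804918  0.15377211 0.09782959]
False
[0.48058701 0.15381202 0.17299776] [ 0.3328315   0.34217764 -3.239725  ] 0.06137534263258243 24.99957731226459 31.4667
159 [0.456 0.165 0.175]
```

View pics/c8.png

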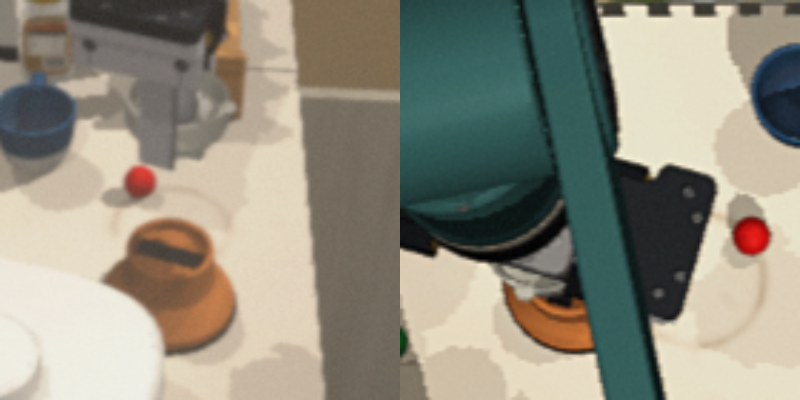

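The dish is clear of the stand, whose keyhole is visible, and looks level with the ball inside. One numeric check of tilt and ball from the wrist view, then I'll sign off.

```bash
python3 - <<'E'
from h import *
d=snap('wrist','w9'); P=cloud(d); c=np.array([.4806,.1538])
r=np.hypot(P[...,0]-c[0],P[...,1]-c[1])
q=P[(r>.027)&(r<.032)&(P[...,2]>.170)&(P[...,2]<.184)]
A=np.c_[q[:,:2]-c,np.ones(len(q))]; z=q[:,2]
for i in range(5):
    s=np.linalg.lstsq(A,z,rcond=None)[0]; k=abs(A@s-z)<.0025; A,z=A[k],z[k]
print('rim',len(z),s,np.ptp(A,axis=0))
b=P[(r<.014)&(P[...,2]>.172)&(P[...,2]<.19)]; print('ball',len(b),np.round(b.mean(0),4),np.round(b.min(0),4),np.round(b.max(0),4))
rr=P[(r<.04)&(P[...,2]>.168)&(P[...,2]<.184)]; print('rim ext',np.round(rr.min(0),4),np.round(rr.max(0),4))
from scipy.optimize import least_squares
g=d['pixels'].reshape(-1,3)
b=P[(r<.011)&(P[...,2]>.17)]; f=least_squares(lambda x:np.linalg.norm(b-x,axis=1)-.012,[*c,.168],loss='soft_l1',f_scale=.001); print('ball centre',np.round(f.x,4),len(b))
E
```

```text
rim 2838 [-0.00757329  0.00443763  0.17737824] [0.05793196 0.06347085 0.        ]
ball 2184 [0.4782 0.1546 0.1786] [0.4684 0.1424 0.172 ] [0.4909 0.1656 0.1836]
rim ext [0.4469 0.1191 0.168 ] [0.5082 0.1937 0.184 ]
ball centre [0.4809 0.1538 0.1703] 1955
```

```bash
python3 -c "
from h import *
print(bot.sign_off(),bot.read_clock())"
```

```text
the job is handed in; nothing more can be done
the job is handed in; nothing more can be done
```

The job is handed in, though I saw no verdict: the cap measured shut, and the dish was turned, lifted and held level 10 cm above its stand with the ball in the middle.

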